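# Clip the long stick hand shower into its parking clip

### The arm

A 7-joint arm with a two-finger parallel gripper is mounted at the origin on the work surface. World frame = base frame: x ahead of the robot, y to its left, z up, the work surface at z = 0. Lengths are in m, angles in rad, forces in N, time in s.
With the tool pointing down it reaches from about 0.35 to 0.9 m from the base axis. Payload 19.9 kg.
Tool frame: the origin (TCP) lies at the very end of the fingers, on their centre line; the grasp point (between the pads) lies 19 mm behind it (hold_point_z is the distance from the TCP to the grasp point, in m); z points along the fingers, y is the line along which they close (so a half turn about z gives the same grasp; the last joint's range is limited). The gripper opens to 85 mm and grips with 20 to 120 N. Pads are 22 mm wide; open, the fingers measure 114 mm over their backs; the gripper's body (76 mm by 85 mm) begins 54 mm behind the grasp point. The pads swing forward as they close: fully open they stand 13 mm farther back than shut.
Start: joints at [-0.042, 0.417, -0.01, 1.614, 0.005, 1.111, -0.053], TCP at [0.625, 0, 0.231] pointing down, gripper open.
Joint ranges: [-2.81, 2.81], [-0.39, 2.02], [-1.27, 1.25], [0.06, 2.57], [-1.19, 4.33], [0.19, 2], [-2.82, 2.82]. Speed limits (rad/s): [1.89, 1.89, 2.39, 2.39, 3.01, 3.01, 3.01].

### API

Orientations are given as a unit quaternion [w, x, y, z].
In Python, from station import get_obs, camera, calibration, hand_in, hold_point_z gives the robot as it stands. The module is installed in compiled form; this text tells all that it offers.
- The arm moves only by the tool apply_moves, never from a script. Its argument "targets" is a list of rows, each a list of 5 numbers: the closure, from -1 (fully open) to 1 (shut), so that 0 is half open, then the shift along the tool's x, y, z in cm, then the turn about the tool's z in degrees. In form: [[gripper, x, y, z, spin], ...]. A call has 1 to 20 rows; each row is the pose to reach, as a shift and turn from the pose commanded when the call began, along the tool's axes at that moment; what a row does not reach only later rows make up. A row lasts 1/10 s, in which the tool goes at most 50 mm and 8.59 degrees, less where a joint would pass 70% of its speed; a pose out of reach is approached as far as the arm can. A call with a gripper value outside its range is refused whole. The fingers move at their own pace and stop on an object; "grip_force" is the grip in N (left out, the last holds). Time passes only in rows, so rows that repeat a pose let the fingers close. It gives the time, the measured TCP pose, the force, the opening and the grip force at its end, in the units of the state.
- get_obs(): the state, without advancing time (a new reading comes with each control period).
- camera(name): name is "scene" or "side" or "wrist"; returns the picture (480x640x3 uint8, red, green, blue); there is no depth.
- calibration(name): a dict with "intrinsics" (3x3 intrinsics, pixels), "dist_coeffs" ([k1, k2, p1, p2, k3] as OpenCV has them; the pictures are not rectified), "cam_to_world" (4x4, takes a point from camera to world coordinates). Camera axes: x right, y up, looking along -z (the intrinsics and any distortion apply to the point x, -y, -z); pixel columns grow to the right and rows downward; lengths in m; the calibration is good to about 2 mm. A picture is of the moment at which its call begins: read the wrist's pose just before it. calibration takes no time and is no camera call; for the wrist camera it gives the pose at the moment of the call.
- hand_in(): hands the job in; it is judged then, once.
The state is a dict: "clock": time; "joint_pos": joint angles; "dq": joint speeds; "joint_torque": joint torques, N m; "position": TCP position; "eef_rot": TCP orientation; "contact_force": force on the tool from outside, world axes, zero at the start; "ft_torque": the same for the moment, N m; "width": finger opening in m; "grasp_force": force on a finger pad.
Only numpy, scipy, OpenCV 4.12 (cv2) and the standard library are available. Lean on these libraries where they do the work, as an engineer would, in place of code of your own. Each camera call takes 0.05 s, during which the arm holds its last target. There are 200 camera calls.

### The job

Two chrome stick hand showers lie on grey rests. Take the longer one and push it straight down past the blue sprung jaw into the parking clip on the white base, either way round and centred lengthwise, until it lies fully home in both forks and the jaw has snapped shut over it, then let go. Leave the shorter stick on its rest and do not disturb the other bathroom things.

Things in the scene. Friction and masses are not known exactly. Their poses are not given: they have to be found in the camera images.
- long_stick: the longer chrome stick hand shower: a round rod 24 mm across, 190 mm long, about 0.24 kg, black trim at its +x end and brass trim at the other. Origin at its middle, on its axis; x along the rod. It lies level on one of the two grey rests, its axis 45 mm above the counter
- short_stick: its look-alike, 24 mm in diameter but 130 mm long (too short to reach the jaw's two noses). Origin at its middle on its axis, x along the rod; lies level on the other rest, axis 45 mm above the counter. To be left there
- rest_a: grey fixed rest under the long stick: base 130 x 60 x 8 mm with two vee saddles 46 mm either side of the middle (12 mm thick, tops 45 mm high), open between them. Origin under its centre, x along the stick. Same shape as rest_b
- rest_b: the same rest, under the short stick
- dock: fixed parking clip: white base 180 x 90 x 10 mm, two steel forks 14 mm thick, 55 mm either side of the middle along x, open between them. Slots 28 mm wide, floor 43 mm above the counter; prongs on the -y side 84 mm high (flared outward above, to 97 mm), on the +y side 60 mm. Origin under the base's centre; x along the clipped rod, z up
- dock_seat (a point): where the middle of the stick's axis lies when it is fully home: 55 mm above the counter over the centre of the base, same axes as the dock
- jaw (a joint): angle of the blue sprung jaw: 0 shut, where the spring holds it, growing to 0.6 as it swings out to the dock's +y on a low shaft along the dock's x (20 mm to +y of the middle, 20 mm above the counter). A stick pushed down opens it to about 0.2 with some 10 to 15 N, then it snaps back over the stick
- jaw_nose (a point): lower tip of the jaw's noses, midway between them: when shut 3 mm to +y of the slot's middle, 68 mm above the counter. The two noses are 10 mm thick, 75 mm either side of the middle along the dock's x; their sloping faces rise from here to 94 mm above the counter, 18 mm to +y
- jar: small amber glass jar with white cap, 36 mm across, 55 mm tall, between the stations; origin under its centre
- nail_brush: wooden nail brush, 85 x 32 x 26 mm, between the stations; origin under its centre
- soap: green bar of soap, 85 x 55 x 26 mm, in a white dish at the far edge; origin under its centre
- wrench: steel wrench 170 mm long, lying at the far edge; origin under its middle
- shampoo: white bottle, 66 mm across, 190 mm tall, on the left; origin under its centre
- conditioner: blue bottle, 60 mm across, 170 mm tall, on the left; origin under its centre
- mug: blue mug, 80 mm across, 95 mm tall, on the right; origin under its centre

How it is judged:
By the outcome, as a careful person would: the job done as asked, in the order asked, and still so for the second after the job is handed in, with the robot touching nothing.
It also fails if it takes over 50 s, if anything falls off the work surface, if the arm or the gripper's body presses on something with over 40 N, if the wrist force passes 120 N, or if a joint passes its speed limit or range.

## Working session

There is one attempt and no reset: what is moved stays moved. The work goes in short steps, Python scripts to look and compute and a tool call to move; the robot and the scene stay as the last step left them, time stands still between calls to the robot, and variables do not carry over. Pictures are saved under pics/ and viewed, at most 10 in all, crops included, and the job is handed in when it is done.

Besides the shell and the picture viewer there is one more tool, called after "Emit:" as a command line: name --pt "numbers of a row" for each row, then --argument value for the rest. apply_moves: Moves the arm, as the interface text tells. Its arguments: {"type":"object","properties":{"targets":{"type":"array"},"grip_force":{"type":"number"}},"required":["targets"]}

```bash
mkdir -p pics; cat > h.py <<'E'
import numpy as np, cv2
from station import *
def snap(n,f):
    c=calibration(n); im=camera(n); cv2.imwrite('pics/'+f,im[:,:,::-1]); np.savez('pics/'+f+'.npz',im=im,**{k:np.array(v) for k,v in c.items()}); return im,c
def ray(c,px):
    p=cv2.undistortPoints(np.array(px,float).reshape(-1,1,2),np.array(c['intrinsics']),np.array(c['dist_coeffs'])).reshape(-1,2)
    T=np.array(c['cam_to_world']); d=np.c_[p[:,0],-p[:,1],-np.ones(len(p))]@T[:3,:3].T
    return T[:3,3],d
def onz(c,px,z):
    o,d=ray(c,px); return o+d*((z-o[2])/d[:,2])[:,None]
def proj(c,P):
    T=np.linalg.inv(np.array(c['cam_to_world'])); q=np.array(P)@T[:3,:3].T+T[:3,3]
    q=q*[1,-1,-1]; return cv2.projectPoints(q,np.zeros(3),np.zeros(3),np.array(c['intrinsics']),np.array(c['dist_coeffs']))[0].reshape(-1,2)
E
python3 - <<'E'
from h import *
for n in ['scene','side','wrist']:
    im,c=snap(n,n+'0.png'); print(n,np.round(c['cam_to_world'],3).tolist())
print(get_obs(),hold_point_z)
E
```

```text
scene [[0.584, -0.491, 0.647, 1.438], [0.812, 0.364, -0.457, -0.589], [-0.011, 0.792, 0.611, 0.845], [0.0, 0.0, 0.0, 1.0]]
side [[-0.865, 0.318, -0.388, 0.104], [-0.501, -0.527, 0.686, 0.891], [0.013, 0.788, 0.616, 0.887], [0.0, 0.0, 0.0, 1.0]]
wrist [[1.0, -0.001, 0.001, 0.624], [0.0, 0.952, 0.305, 0.078], [-0.001, -0.305, 0.952, 0.374], [0.0, 0.0, 0.0, 1.0]]
{'clock': 0.15, 'joint_pos': array([-0.04149979,  0.41783156, -0.01030278,  1.61400986,  0.00467297,
        1.11067771, -0.05300398]), 'dq': array([-0.00113952, -0.0021634 ,  0.00133375, -0.00197412,  0.00247446,
       -0.0014743 ,  0.00089584]), 'joint_torque': array([ 4.94602627e-04, -8.64738035e+01,  6.78995568e-01, -4.35059202e+01,
        1.90656655e-02,  5.86454262e-03, -4.75439651e-05]), 'position': array([6.24750906e-01, 1.17668845e-06, 2.30818221e-01]), 'eef_rot': array([-3.00036229e-04,  7.07109841e-01,  7.07103578e-01, -3.37022636e-04]), 'contact_force': array([-0.31177169,  0.10722991, -0.59022868]), 'ft_torque': array([-0.0414413, -0.0195652, -0.1090014]), 'grasp_force': 0.0, 'width': 0.08531412646269694} 0.0187
```

View pics/scene0.png

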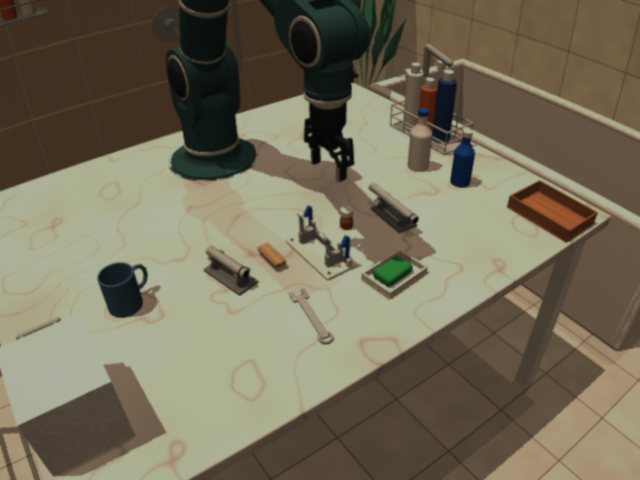

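View pics/side0.png

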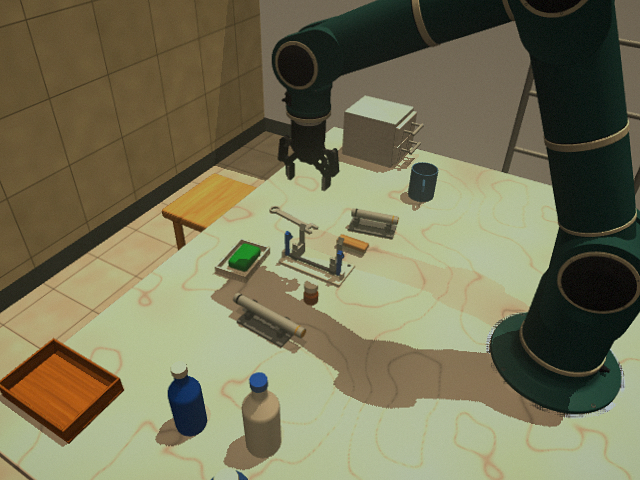

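The scene view has the long stick at about (393,203), the dock at (322,252) and the short stick at (228,263). In the side view the long stick is at (270,315) and the dock at (315,268). I'll enlarge both.

```bash
python3 - <<'E'
from h import *
a=cv2.imread('pics/scene0.png')[170:295,270:440]; cv2.imwrite('pics/sc.png',cv2.resize(cv2.convertScaleAbs(a,alpha=1.5),None,fx=4.7,fy=4.7,interpolation=cv2.INTER_CUBIC))
a=cv2.imread('pics/side0.png')[215:355,220:370]; cv2.imwrite('pics/sd.png',cv2.resize(cv2.convertScaleAbs(a,alpha=1.3),None,fx=4.2,fy=4.2,interpolation=cv2.INTER_CUBIC))
E
```

```text
(no output)
```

View pics/sc.png

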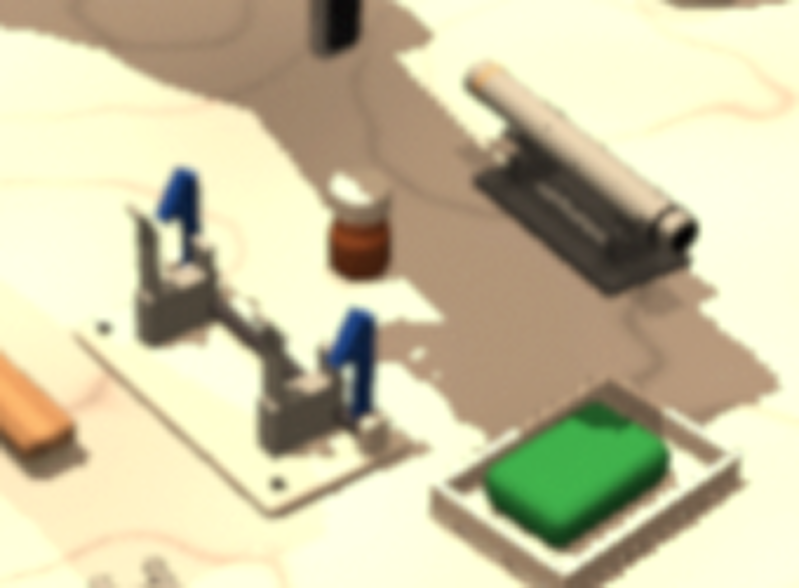

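View pics/sd.png

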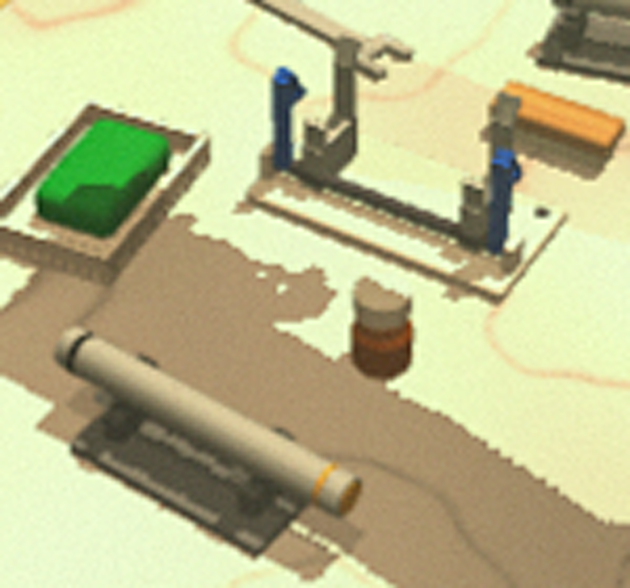

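```bash
python3 - <<'E'
from h import *
S=calibration('scene');D=calibration('side')
f=lambda p:np.array(p)/4.7+[270,170]
g=lambda p:np.array(p)/4.2+[220,215]
print('stick scene brass,black',onz(S,f([[483,78],[681,230]]),.045).round(4).tolist())
print('stick side black,brass',onz(D,g([[70,351],[347,494]]),.045).round(4).tolist())
print('dock scene L,B,R',onz(S,f([[78,335],[275,508],[425,447]]),.01).round(4).tolist())
print('dock side L,B,R',onz(D,g([[250,197],[497,294],[566,215]]),.01).round(4).tolist())
print('nose tops z~.1 scene',onz(S,f([[183,172],[357,315]]),.1).round(4).tolist())
print('nose tops side',onz(D,g([[285,72],[503,153]]),.1).round(4).tolist())
E
```

```text
stick scene brass,black [[0.4935, 0.2482, 0.045], [0.6733, 0.2366, 0.045]]
stick side black,brass [[0.6721, 0.2368, 0.045], [0.4895, 0.2476, 0.045]]
dock scene L,B,R [[0.5188, -0.0509, 0.01], [0.6912, -0.0473, 0.01], [0.6992, 0.0402, 0.01]]
dock side L,B,R [[0.6812, 0.0442, 0.01], [0.5096, 0.043, 0.01], [0.5063, -0.0411, 0.01]]
nose tops z~.1 scene [[0.5355, 0.0082, 0.1], [0.6843, 0.0068, 0.1]]
nose tops side [[0.6663, 0.0246, 0.1], [0.5198, 0.0249, 0.1]]
```

View pics/wrist0.png

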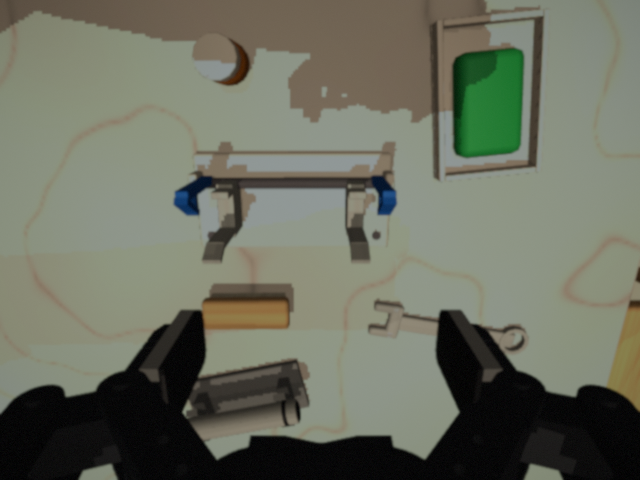

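Emit:
apply_moves --pt "-1 5 -1 0 2" --pt "-1 10 -2 0 3" --pt "-1 15 -3 0 3.5" --pt "-1 20 -4 0 3.5" --pt "-1 22 -4.3 0 3.5" --pt "-1 22 -4.3 0 3.5" --pt "-1 22 -4.3 0 3.5" --grip_force 60

```text
clock: 0.85
position: [0.5818, 0.22, 0.231]
eef_rot: [0.0, 0.728, 0.685, -0.0]
contact_force: [-0.2, -0.9, 0.2]
width: 0.0855
grasp_force: 0.0
```

Wrist view: the dock's jaw noses are at (192,195) and (387,195), prong tips at (213,253) and (358,253), and the base's +y edge at row 152. Image up is world +y. The gripper needs a 90° spin to close across the stick. I'll measure the stick and enlarge the dock.

```bash
python3 - <<'E'
from h import *
im,c=snap('wrist','wrist1.png')
b=cv2.convertScaleAbs(im[:,:,::-1],alpha=1.5)
a=cv2.convertScaleAbs(cv2.imread('pics/wrist0.png')[130:275,165:415],alpha=1.4)
a=cv2.resize(a,None,fx=2.56,fy=2.56,interpolation=cv2.INTER_CUBIC) 
b=b[0:230]
print(a.shape,b.shape)
cv2.imwrite('pics/comp.png',np.vstack([a[:, :640],b[:230]]))
E
```

```text
(371, 640, 3) (230, 640, 3)
```

View pics/comp.png

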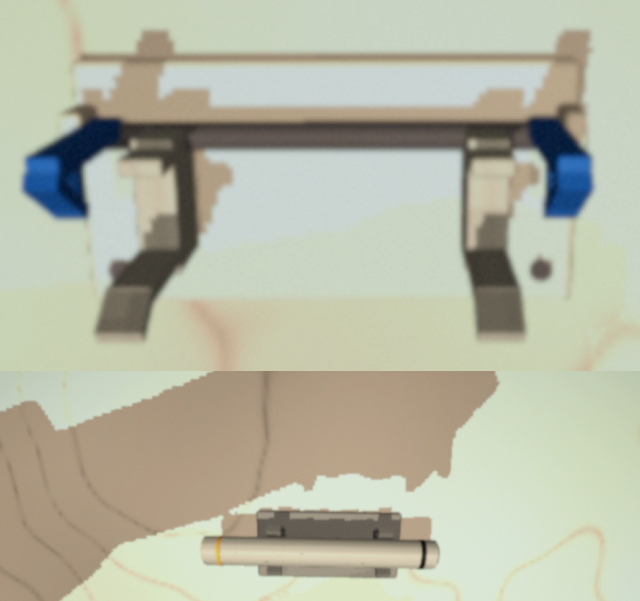

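Top half: base back corners (78,60) and (579,60), front edge near row 298, prong tips at row 336. Bottom half: stick from (201,550) to (439,555).

```bash
python3 - <<'E'
from h import *
W=np.load('pics/wrist0.png.npz'); V=np.load('pics/wrist1.png.npz')
f=lambda p:np.array(p)/2.56+[165,130]
print('base back',onz(W,f([[78,59],[579,59]]),.01).round(4).tolist())
print('base front',onz(W,f([[97,298],[569,297]]),.01).round(4).tolist())
print('prong tips',onz(W,f([[95,338],[147,338],[477,338],[525,338]]),.097).round(4).tolist())
im=W['im'].astype(int); m=((im[:,:,2]-im[:,:,0]>40)).astype(np.uint8)
n,_,st,ce=cv2.connectedComponentsWithStats(m)
for s,k in zip(st,ce):
    if s[4]>30 and s[4]<5000: print(s,k, onz(W,[k],.09).round(4))
print('stick ends',onz(V,[[201,550-371],[439,555-371]],.045).round(4).tolist())
g=cv2.cvtColor(V['im'],cv2.COLOR_RGB2GRAY).astype(float)
E=[]
for u in list(range(228,262,4))+list(range(280,375,5))+list(range(398,416,4)):
    col=g[150:215,u]; d=np.diff(cv2.GaussianBlur(col[:,None],(1,3),0)[:,0]); 
    dk=np.where(col>0)[0]
    E.append((u,150+np.argmax(d[:25]),150+np.argmin(d[:])))
print(E)
for u in (240,320,410): print(u,g[160:205,u].astype(int).tolist())
E
```

```text
base back [[0.5118, 0.0396, 0.01], [0.6871, 0.0395, 0.01]]
base front [[0.5107, -0.0491, 0.01], [0.6881, -0.0486, 0.01]]
prong tips [[0.5361, -0.0309, 0.097], [0.5513, -0.0309, 0.097], [0.6468, -0.0308, 0.097], [0.6607, -0.0308, 0.097]]
[174 189  24  26 389] [184.83290488 201.75321337] [[0.5255 0.0132 0.09  ]]
[379 188  17  27 370] [386.8        200.93783784] [[0.672  0.0139 0.09  ]]
stick ends [[0.484, 0.2479, 0.045], [0.6804, 0.2319, 0.045]]
[(228, np.int64(167), np.int64(164)), (232, np.int64(167), np.int64(164)), (236, np.int64(168), np.int64(164)), (240, np.int64(168), np.int64(164)), (244, np.int64(168), np.int64(165)), (248, np.int64(168), np.int64(165)), (252, np.int64(168), np.int64(165)), (256, np.int64(168), np.int64(164)), (260, np.int64(167), np.int64(192)), (280, np.int64(167), np.int64(194)), (285, np.int64(168), np.int64(192)), (290, np.int64(168), np.int64(191)), (295, np.int64(168), np.int64(192)), (300, np.int64(168), np.int64(193)), (305, np.int64(168), np.int64(193)), (310, np.int64(168), np.int64(193)), (315, np.int64(168), np.int64(193)), (320, np.int64(169), n
[... 531 characters left out ...]
, (414, np.int64(171), np.int64(168))]
240 [110, 110, 110, 109, 104, 91, 75, 74, 83, 91, 96, 101, 106, 114, 120, 126, 127, 130, 133, 136, 140, 142, 144, 143, 140, 139, 138, 135, 132, 128, 124, 118, 113, 117, 132, 145, 150, 150, 151, 151, 151, 151, 151, 151, 150]
320 [62, 61, 63, 62, 61, 61, 59, 58, 65, 73, 83, 91, 96, 102, 108, 114, 121, 124, 127, 130, 133, 138, 141, 144, 144, 141, 140, 140, 138, 135, 131, 127, 122, 117, 108, 101, 99, 100, 102, 102, 102, 103, 102, 102, 102]
410 [110, 111, 111, 111, 109, 111, 110, 106, 93, 74, 65, 70, 79, 87, 92, 99, 105, 110, 115, 119, 122, 126, 130, 135, 139, 140, 139, 138, 136, 137, 135, 134, 131, 129, 124, 117, 115, 120, 130, 138, 141, 141, 143, 144, 145]
```

Emit:
apply_moves --pt "-1 2.1 -0.1 0 8.5" --pt "-1 2.1 -0.1 0 17" --pt "-1 2.1 -0.1 0 25.5" --pt "-1 2.1 -0.1 0 34" --pt "-1 2.1 -0.1 0 42.5" --pt "-1 2.1 -0.1 0 51" --pt "-1 2.1 -0.1 0 59.5" --pt "-1 2.1 -0.1 0 68" --pt "-1 2.1 -0.1 0 76.5" --pt "-1 2.1 -0.1 2 85" --pt "-1 2.1 -0.1 5 91.1" --pt "-1 2.1 -0.1 8 91.1" --pt "-1 2.1 -0.1 10 91.1" --pt "-1 2.1 -0.1 10 91.1" --pt "-1 2.1 -0.1 10 91.1"

```text
clock: 2.4
position: [0.5829, 0.24, 0.1319]
eef_rot: [0.0, 0.999, -0.041, 0.0]
contact_force: [0.9, -0.1, -0.3]
width: 0.0854
grasp_force: 0.0
```

```bash
python3 - <<'E'
from h import *
im,c=snap('wrist','wrist2.png')
print(get_obs()['position'],get_obs()['eef_rot'],get_obs()['joint_pos'])
print(proj(c,[[.487,.2484,.045],[.677,.2336,.045]]))
E
```

```text
[0.58315828 0.24041855 0.13256769] [-2.25142258e-04  9.99171013e-01 -4.07039163e-02  6.53411532e-04] [-0.59495659  0.53737056  0.20996299  1.6898148  -0.13357131  0.92704103
 -1.98579093]
[[319.62556986 375.74826901]
 [318.07423701  74.97022486]]
```

View pics/wrist2.png

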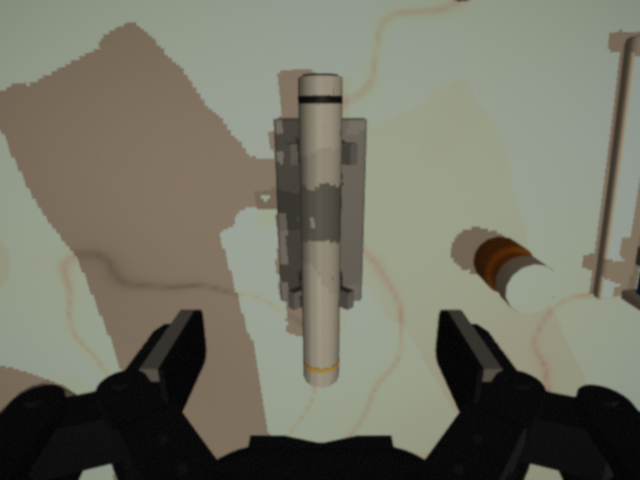

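The stick is upright at column 321, rows 75–380, which matches the prediction. I'll go down and grip.

Emit:
apply_moves --pt "-1 0 0 4 0" --pt "-1 0 0 8 0" --pt "-1 0 0 10 0" --pt "-1 0 0 10.5 0" --pt "-1 0 0 10.5 0" --pt "1 0 0 10.5 0" --pt "1 0 0 10.5 0" --pt "1 0 0 10.5 0" --pt "1 0 0 10.5 0" --pt "1 0 0 10.5 0" --pt "1 0 0 10.5 0" --pt "1 0 0 10.5 0" --pt "1 0 0 10.5 0" --grip_force 80

```text
clock: 3.75
position: [0.5824, 0.2402, 0.0269]
eef_rot: [0.0, 0.999, -0.04, -0.0]
contact_force: [-4.7, -5.9, 11.1]
width: 0.022
grasp_force: 77.8
```

Emit:
apply_moves --pt "1 0 0 -1 0" --pt "1 0 0 -4 0" --pt "1 0 0 -8 0" --pt "1 0 0 -12 0" --pt "1 0 0 -15 -3" --pt "1 0 0 -15 -4.6" --pt "1 0 0 -15 -4.6" --pt "1 0 0 -15 -4.6"

```text
clock: 4.55
position: [0.5816, 0.2408, 0.1752]
eef_rot: [0.0, 1.0, -0.0, -0.001]
contact_force: [0.2, -0.6, -1.9]
width: 0.0218
grasp_force: 78.6
```

```bash
python3 - <<'E'
from h import *
from scipy.spatial.transform import Rotation as R
im,c=snap('wrist','wrist3.png')
o=get_obs();print(o['position'],o['eef_rot'],o['width'],o['contact_force'])
q=o['eef_rot'];M=R.from_quat(np.r_[q[1:],q[0]]).as_matrix();print(M.round(4).tolist())
p=o['position']-M[:,2]*.0187; print('grasp pt',p)
d=np.array([-.6,.2436-.2436,0])
t=np.array([.599,-.0035,0])-o['position'];print('shift tool cm to dock',(M.T@(t*[1,1,0])*100).round(2))
print(proj(c,p+np.array([[-.095,0,0],[.095,0,0]])))
E
```

```text
[0.58158961 0.24079047 0.17495172] [ 4.79901242e-04  9.99999287e-01 -4.14047835e-04 -1.01186336e-03] 0.02203841088203456 [ 0.27557425 -0.57616149 -2.19948353]
[[1.0, -0.0008, -0.002], [-0.0008, -1.0, -0.001], [-0.002, 0.001, -1.0]]
grasp pt [0.58162747 0.2408084  0.19365168]
shift tool cm to dock [1.760e+00 2.443e+01 2.000e-02]
[[320.6864706  526.63053833]
 [320.42029568  44.08539725]]
```

View pics/wrist3.png

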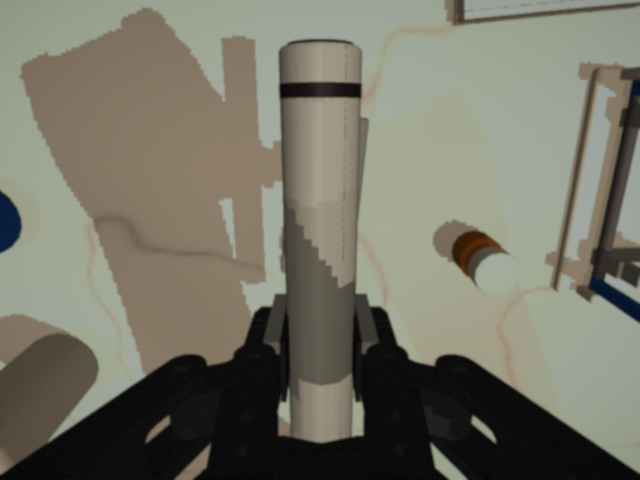

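The held stick is centred at column 320, with its far end at row 42 (predicted 44). So it sits centred and straight in the gripper. I'll carry it over the dock.

Emit:
apply_moves --pt "1 0.3 4 0 0" --pt "1 0.7 8 0 0" --pt "1 1 12 0 0" --pt "1 1.4 16 0 0" --pt "1 1.6 20 0 0" --pt "1 1.8 23 0 0" --pt "1 1.8 24.4 0 0" --pt "1 1.8 24.4 0 0" --pt "1 1.8 24.4 0 0" --pt "1 1.8 24.4 0 0"

```text
clock: 5.6
position: [0.6001, -0.0013, 0.1759]
eef_rot: [-0.0, 1.0, 0.001, -0.0]
contact_force: [-0.5, 0.7, -2.2]
width: 0.0219
grasp_force: 78.8
```

```bash
python3 - <<'E'
from h import *
im,c=snap('wrist','wrist4.png'); s,S=snap('scene','s4.png'); d,D=snap('side','d4.png')
o=get_obs();print(o['position'],o['eef_rot'])
for n,q in (('w',c),):
  for z,P in (('nose',[[.525-.0015,.018-.0035,.094],[.674,.0145,.094]]),('prong tip',[[.544,-.031,.097],[.654,-.031,.097]]),('base',[[.509,.0415,.01],[.689,.0415,.01],[.689,-.0485,.01]])):
    print(z,proj(c,P).round(1).tolist())
B=lambda a,al:cv2.convertScaleAbs(a[:,:,::-1],alpha=al)
k=cv2.resize(B(s,1.4)[190:285,270:370],(400,380),interpolation=2)[:, :]
l=cv2.resize(B(d,1.3)[180:300,260:360],(333,400),interpolation=2)[:380]
w=cv2.resize(B(im,1.4)[0:330,100:540],(293,220))
r=np.hstack([k,l]); 
w=B(im,1.4)[60:280,:]; cv=np.zeros((600,733,3),np.uint8); cv[:380]=r; cv[380:,:640]=w
cv2.imwrite('pics/c4.png',cv)
E
```

```text
[ 0.60023261 -0.00189295  0.17613294] [-9.44632126e-05  9.99999749e-01  6.85779320e-04 -1.49116235e-04]
nose [[296.2, 355.2], [291.5, 114.7]]
prong tip [[367.5, 330.3], [375.2, 153.1]]
base [[270.9, 312.3], [262.1, 91.1], [385.8, 91.4]]
```

View pics/c4.png

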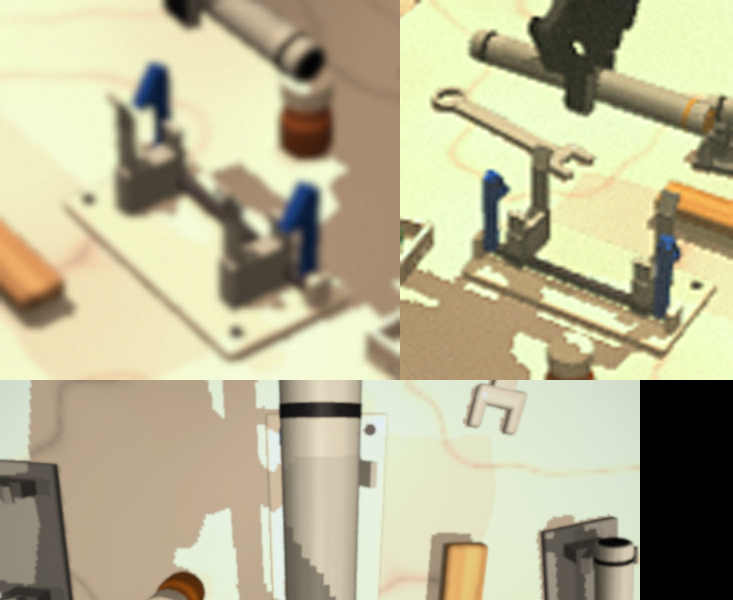

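```bash
python3 - <<'E'
from h import *
W=np.load('pics/wrist4.png.npz'); im=W['im']; g=im.mean(2)
for v in (105,110,120,128): print(v,g[v,258:284].astype(int).tolist(),g[v,360:395].astype(int).tolist())
for u in (272,276,368,374,380): print(u,g[84:104,u].astype(int).tolist())
for u in (364,368,372): print('prong',u,g[130:180,u].astype(int).tolist())
for v in (145,155): print('prong',v,g[v,360:395].astype(int).tolist())
E
```

```text
105 [153, 155, 155, 155, 155, 154, 146, 127, 115, 118, 126, 132, 134, 133, 135, 134, 134, 134, 134, 134, 131, 119, 89, 66, 66, 74] [120, 147, 161, 164, 161, 148, 124, 102, 91, 86, 85, 88, 96, 118, 143, 159, 167, 168, 168, 169, 168, 168, 168, 168, 166, 162, 156, 154, 159, 163, 163, 164, 164, 164, 164]
110 [161, 163, 164, 164, 163, 163, 157, 144, 138, 146, 155, 159, 161, 162, 158, 150, 140, 135, 135, 132, 123, 93, 65, 59, 65, 73] [126, 150, 151, 134, 111, 88, 75, 74, 73, 73, 73, 72, 72, 75, 88, 120, 149, 162, 166, 168, 168, 168, 168, 168, 167, 162, 156, 154, 159, 163, 164, 164, 163, 164, 163]
120 [153, 163, 164, 164, 164, 164, 162, 154, 139, 144, 157, 164, 168, 168, 168, 167, 167, 168, 167, 166, 154, 121, 79, 60, 64, 73] [130, 155, 164, 165, 165, 165, 165, 165, 165, 165, 165, 165, 165, 165, 165, 165, 165, 165, 165, 165, 165, 165, 165, 163, 161, 156, 154, 157, 160, 159, 160, 160, 160, 160, 160]
128 [154, 163, 164, 164, 164, 164, 163, 153, 136, 140, 154, 162, 167, 168, 168, 168, 168, 168, 168, 168, 166, 156, 126, 85, 66, 70] [137, 157, 164, 166, 165, 165, 165, 165, 165, 165, 166, 166, 16
[... 1021 characters left out ...]
77, 77, 77, 77, 79, 93, 121, 148, 162, 165, 165, 166, 165, 165, 166, 166, 165, 166, 165]
prong 372 [165, 165, 166, 165, 165, 165, 165, 165, 164, 161, 151, 133, 121, 125, 129, 129, 129, 129, 129, 130, 130, 132, 133, 134, 135, 136, 135, 135, 136, 135, 135, 135, 134, 136, 135, 135, 138, 144, 155, 162, 165, 165, 165, 165, 166, 166, 165, 165, 165, 166]
prong 145 [75, 72, 72, 73, 72, 73, 72, 73, 74, 78, 95, 117, 129, 134, 134, 135, 144, 155, 163, 165, 165, 165, 164, 161, 154, 151, 156, 160, 159, 160, 160, 160, 160, 160, 160]
prong 155 [74, 74, 73, 74, 75, 73, 75, 74, 75, 85, 106, 126, 136, 136, 137, 139, 149, 160, 164, 166, 164, 165, 163, 160, 155, 153, 156, 159, 159, 159, 159, 159, 159, 159, 159]
```

```bash
python3 - <<'E'
from h import *
W=np.load('pics/wrist4.png.npz')
print(onz(W,[[265.5,115],[386.3,115],[374,93]],.01).round(4).tolist())
print(onz(W,[[376.5,150],[370.3,140.5],[370.3,167]],.097).round(4).tolist(), 'dark/light border',onz(W,[[370,150]],.097).round(4))
# stick silhouette
g=W['im'].mean(2)
for v in (110,250): print(g[v,274:290].astype(int).tolist(), g[v,350:366].astype(int).tolist())
E
```

```text
[[0.6723, 0.0397, 0.01], [0.6725, -0.0497, 0.01], [0.6878, -0.0399, 0.01]]
[[0.6557, -0.0316, 0.097], [0.6607, -0.0281, 0.097], [0.6464, -0.0286, 0.097]] dark/light border [[ 0.6557 -0.0281  0.097 ]]
[140, 135, 135, 132, 123, 93, 65, 59, 65, 73, 81, 83, 87, 91, 93, 96] [132, 130, 128, 126, 124, 122, 119, 115, 106, 104, 126, 150, 151, 134, 111, 88]
[165, 167, 167, 168, 168, 167, 168, 167, 166, 154, 123, 81, 60, 60, 64, 66] [121, 119, 116, 112, 104, 99, 117, 147, 161, 164, 164, 164, 164, 164, 165, 164]
```

Both wrist views put the dock at about (0.5985, −0.005) with zero yaw. I'll shift to that and go down to just above contact.

Emit:
apply_moves --pt "1 -0.2 0.3 0 0" --pt "1 -0.2 0.3 3 0" --pt "1 -0.2 0.3 6 0" --pt "1 -0.2 0.3 8 0" --pt "1 -0.2 0.3 8.5 0" --pt "1 -0.2 0.3 8.5 0" --pt "1 -0.2 0.3 8.5 0" --grip_force 100

```text
clock: 6.45
position: [0.5989, -0.006, 0.0924]
eef_rot: [-0.0, 1.0, -0.0, 0.001]
contact_force: [0.6, 0.3, -1.4]
width: 0.0213
grasp_force: 98.6
```

Emit:
apply_moves --pt "1 0 0 0.4 0" --pt "1 0 0 0.8 0" --pt "1 0 0 1.2 0" --pt "1 0 0 1.6 0" --pt "1 0 0 1.6 0" --pt "1 0 0 1.6 0"

```text
clock: 7.05
position: [0.5982, -0.006, 0.0752]
eef_rot: [0.0, 1.0, 0.0, -0.0]
contact_force: [-0.8, -0.3, -2.9]
width: 0.0211
grasp_force: 98.6
```

Emit:
apply_moves --pt "1 0 -0.1 0.2 0" --pt "1 0 -0.1 0.4 0" --pt "1 0 -0.1 0.6 0" --pt "1 0 -0.1 0.8 0" --pt "1 0 -0.1 0.8 0" --pt "1 0 -0.1 0.8 0"

```text
clock: 7.65
position: [0.5983, -0.0052, 0.0672]
eef_rot: [0.0, 1.0, -0.0, -0.0]
contact_force: [0.6, -1.6, -2.7]
width: 0.0214
grasp_force: 98.9
```

Emit:
apply_moves --pt "1 0 0 0.2 0" --pt "1 0 0 0.4 0" --pt "1 0 0 0.6 0" --pt "1 0 0 0.6 0" --pt "1 0 0 0.6 0"

```text
clock: 8.15
position: [0.5986, -0.0053, 0.0615]
eef_rot: [0.0, 1.0, -0.0, 0.0]
contact_force: [1.3, -3.7, 2.6]
width: 0.0214
grasp_force: 99.5
```

Emit:
apply_moves --pt "1 0 0 0.3 0" --pt "1 0 0 0.6 0" --pt "1 0 0 0.9 0" --pt "1 0 0 0.9 0" --pt "1 0 0 0.9 0"

```text
clock: 8.65
position: [0.5979, -0.0049, 0.0519]
eef_rot: [0.0, 1.0, 0.0, -0.0]
contact_force: [1.4, -3.1, -2.6]
width: 0.0211
grasp_force: 98.6
```

Emit:
apply_moves --pt "1 0 0 0.3 0" --pt "1 0 0 0.6 0" --pt "1 0 0 0.9 0" --pt "1 0 0 0.9 0" --pt "1 0 0 0.9 0"

```text
clock: 9.15
position: [0.5978, -0.0046, 0.0427]
eef_rot: [-0.0, 1.0, 0.0, -0.001]
contact_force: [-0.0, -1.2, -9.0]
width: 0.0216
grasp_force: 98.3
```

Emit:
apply_moves --pt "1 0 0 0.2 0" --pt "1 0 0 0.4 0" --pt "1 0 0 0.5 0" --pt "1 0 0 0.6 0" --pt "1 0 0 0.6 0" --pt "1 0 0 0.6 0"

```text
clock: 9.75
position: [0.5983, -0.0048, 0.0373]
eef_rot: [-0.0, 1.0, 0.0, 0.0]
contact_force: [0.2, -0.2, -2.4]
width: 0.0214
grasp_force: 99.7
```

Emit:
apply_moves --pt "1 0 0 0.1 0" --pt "1 0 0 0.15 0" --pt "1 0 0 0.15 0" --pt "1 0 0 0.15 0"

```text
clock: 10.15
position: [0.5985, -0.0047, 0.037]
eef_rot: [-0.0, 1.0, 0.0, 0.0]
contact_force: [-8.6, 1.4, 21.3]
width: 0.0213
grasp_force: 102.0
```

It bottomed out with 21 N of push. Releasing now.

Emit:
apply_moves --pt "0 0 0 0 0" --pt "0 0 0 0 0" --pt "0 0 0 0 0" --pt "0 0 0 0 0" --pt "0 0 0 0 0" --pt "0 0 0 -0.5 0" --pt "0 0 0 -2 0" --pt "0 0 0 -4 0" --pt "0 0 0 -8 0" --pt "0 0 0 -12 0" --pt "0 0 0 -16 0" --pt "0 -8 0 -20 0" --pt "0 -12 0 -20 0" --pt "0 -15 0 -20 0" --pt "0 -15 0 -20 0" --pt "0 -15 0 -20 0"

```text
clock: 11.75
position: [0.4478, -0.0049, 0.2374]
eef_rot: [-0.001, 1.0, 0.0, 0.001]
contact_force: [1.5, 0.3, 0.3]
width: 0.0424
grasp_force: 0.0
```

```bash
python3 - <<'E'
from h import *
im,c=snap('wrist','w5.png'); s,S=snap('scene','s5.png'); d,D=snap('side','d5.png')
o=get_obs();print(o['position'],o['width'],o['contact_force'])
e=[[.5035,-.005,.055],[.6935,-.005,.055]]
print(proj(c,e),proj(S,e),proj(D,e))
B=lambda a,al:cv2.convertScaleAbs(a[:,:,::-1],alpha=al)
k=cv2.resize(B(s,1.4)[190:285,270:370],(400,380),interpolation=2)
l=cv2.resize(B(d,1.3)[205:300,260:360],(400,380),interpolation=2)
cv=np.zeros((600,800,3),np.uint8); cv[:380]=np.hstack([k,l]); cv[380:,:640]=B(im,1.4)[:220]
cv2.imwrite('pics/c5.png',cv)
E
```

```text
[ 0.44932633 -0.00496806  0.23612233] 0.042801781004134364 [-0.50379265  0.10836163 -0.49571345]
[[ 321.02170468  136.99105021]
 [ 321.23405825 -155.1940516 ]] [[297.81643674 217.38084581]
 [344.01897195 256.52519882]] [[350.41380332 261.06180593]
 [285.39204691 236.70203001]]
```

View pics/c5.png

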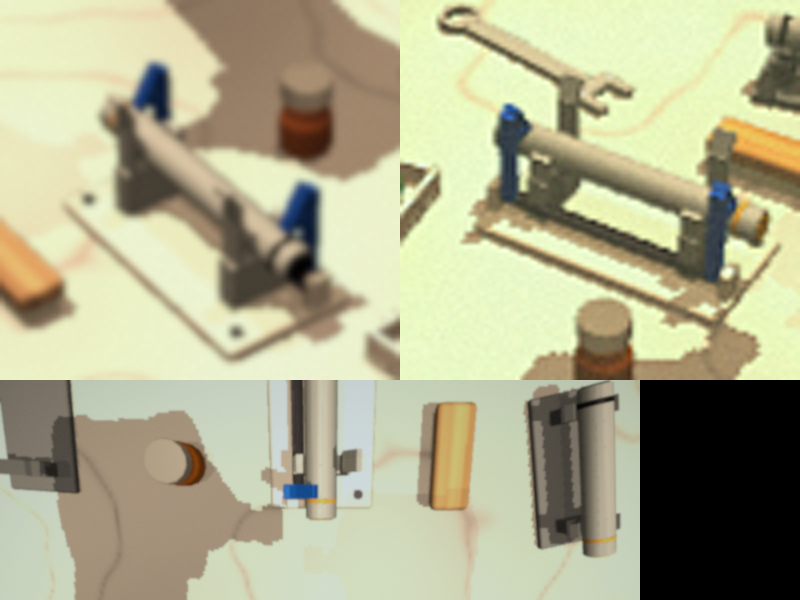

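The stick lies in both forks. The blue noses are at the same pixels as when shut before, (155,68) and (305,188), and lie over the stick. Its near end is at row 139 (predicted 137), so it is centred, and nothing else has moved.

```bash
python3 -c "
from station import *
print(hand_in())"
```

```text
the job is handed in; nothing more can be done
None
```

The job is handed in: the long stick is home in both forks, centred to within about 2 mm, with the jaw shut over it. The gripper has let go and moved clear, and the short stick and the other things look undisturbed in the last pictures; the verdict was not shown.

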